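# Hold the belt tensioner back on a tube sample changer

## Robot

A 7-joint arm with a two-finger parallel gripper is mounted at the origin on the work surface. World frame = base frame: x ahead of the robot, y to its left, z up, the work surface at z = 0. Lengths are in m, angles in rad, forces in N, time in s.
With the tool pointing down it reaches from about 0.4 to 0.875 m from the base axis. Payload 19.3 kg.
Tool frame: the origin (TCP) lies on the centre line of the jaws, within the pads' length; the fingertips stand 8 mm ahead of it and the grasp point (between the pads) lies 11 mm behind it; z points along the fingers, y is the line along which they close (so a half turn about z gives the same grasp; the last joint's range is limited). The gripper opens to 85 mm and grips with 20 to 120 N. Pads are 22 mm wide; open, the fingers measure 114 mm over their backs; the gripper's body (76 mm by 85 mm) begins 54 mm behind the grasp point. The pads swing forward as they close: fully open they stand 13 mm farther back than shut.
Start: joints at [1.232, 0.521, -0.036, 1.599, 0.021, 1.021, -0.113], TCP at [0.166, -0.603, 0.239] pointing down, gripper open.
Joint ranges: [-2.91, 2.91], [-0.3, 2.13], [-1.5, 1.42], [0.17, 2.43], [-1.26, 4.41], [0.16, 1.93], [-2.52, 2.52]. Speed limits (rad/s): [1.89, 1.89, 2.39, 2.39, 3.01, 3.01, 3.01].

## Interface

Orientations are given as a unit quaternion [x, y, z, w].
In Python, from bench import bot, cams, workorder gives the robot as it stands.
- The arm moves only by the shell command python3 -m handwheel 'ROWS' [FORCE]. ROWS is a JSON object of lists of equal length, an entry for each row: "slide": the shift along the tool's x, y, z as a fraction of full scale, a list of three; "dr": the turn, a rotation vector about the tool's x, y, z as a fraction of full scale, a list of three; "gripper": the opening, from 0 (shut) to 1 (fully open). In form: {"slide": [[x, y, z], ...], "dr": [[wx, wy, wz], ...], "gripper": [gripper, ...]}. A call has exactly 5 rows; each row shifts and turns the commanded pose from where the row before left it, along the tool's axes as they then stand; what a row does not reach is not made up. Full scale, the value 1, is 30 mm for a shift and 6 degrees for a turn. A row lasts 1/12 s, in which the tool goes at most 41.7 mm and 7.16 degrees, less where a joint would pass 70% of its speed; a pose out of reach is approached as far as the arm can. A call with a number of a shift or a turn outside -1 to 1 is refused whole. A call with a gripper value outside its range is refused whole. The fingers move at their own pace and stop on an object; FORCE is the grip in N (left out, the last holds). Time passes only in rows, so rows that do not move let the fingers close, or fill a call up. It gives the time, the measured TCP pose, the force, the opening and the grip force at its end, in the units of the state.
- bot.sense(): the state, without advancing time (a new reading comes with each control period).
- cams.camera(name): name is "scene" or "top" or "wrist"; returns the picture (400x640x3 uint8, red, green, blue); there is no depth.
- cams.camera_info(name): a dict with "camera_matrix" (3x3 intrinsics, pixels), "R" (3x3) and "t" (3): a world point X has camera coordinates R X + t; the wrist camera has in their place "tool_from_camera" (4x4, takes a point from camera to tool coordinates, whose origin is the TCP and whose axes are the flange's). Camera axes: x right, y down, z forward; pixel columns grow to the right and rows downward; lengths in m; the calibration is good to about 2 mm. The wrist camera is an equidistant fisheye: a pixel r from the principal point sees the ray r / f radians off the axis. A picture is of the moment at which its call begins: read the wrist's pose just before it. camera_info takes no time and is no camera call.
- workorder.finish_job(): hands the job in; it is judged then, once.
The state is a dict: "time": time; "joints": joint angles; "joint_vel": joint speeds; "tau": joint torques, N m; "ee_pos": TCP position; "eef_rot": TCP orientation; "force": force on the tool from outside, world axes, zero at the start; "torque": the same for the moment, N m; "finger_gap": finger opening in m; "grasp_force": force on a finger pad.
Only numpy, scipy, OpenCV 4.12 (cv2) and the standard library are available. Lean on these libraries where they do the work, as an engineer would, in place of code of your own. Each camera call takes 0.05 s, during which the arm holds its last target. There are 200 camera calls.

## Task

I am about to fit a new drive belt to the sample changer: lift the flat steel setting plate out of the tool stand, slide it edgewise all the way down into the slot that spans the carousel pulley and the bracket beside it, and let go of it. Then push the sprung tensioner arm back by its thumb tab with your fingers, past the click of its catch and right back to its stop, and finish still holding it there, because the catch alone leaves it too far forward. Leave the other things on the bench and the deck where they are.

Things in the scene. Friction and masses are not known exactly. Their poses are not given: they have to be found in the camera images.
- setting_plate: Flat steel blade with a black ribbed grip on top, 80 g, standing upright in the tool stand. Origin: middle of the blade's lower edge; z up, x across its thickness, y along its width. Blade 4 mm thick, 40 mm wide, z 0 to 38 mm (lowest 4 mm thinned to 2.2 mm); grip 12 mm thick, 34 mm wide, z 38 to 68 mm, taken from above with the fingers closing along x. Alike when half-turned about z.
- tool_stand: Light grey tool stand, fixed, 60 x 120 mm (x, y), 36 mm high, origin at the middle of its underside. The plate stands in its middle slot (6.5 mm wide along x, 44 mm long along y, slot floor at z 6 mm). Two short drivers stand in it 45 mm either side of the slot along y, tops at z 76 mm.
- changer: Sample changer, hood off, fixed: grey housing 260 mm deep (x), 360 mm wide (y), open deck at z 50 mm, rim 58 mm. Origin: middle of the underside; the front (-x, display and keys) faces the robot. On the deck: large toothed carousel pulley (116 mm across, at +y), small motor pinion (at -y), tensioner arm between them. Rear cover (+x) to z 76 mm.
- slot (a point): Setting slot, centre of its floor (78 mm above the table), axes as the changer's. 6.5 mm wide along x, 44 mm long along y, 26 mm deep, open at the top with flared lips. Its -y part is a steel bracket on the deck, its +y part a steel lug on the pulley, end walls at both ends; the plate bridges both, its width along y. Seated, the plate's origin is at this point.
- pivot (a point): Axis of the tensioner arm (vertical), axes as the changer's; this point is 59 mm above the table, in the arm's mid height. On the arm, 62 mm from here towards the tab, sits an idler roller, 29 mm across, its top 85 mm above the table; the spring coil over the pivot reaches 79 mm.
- tensioner (a joint): Swing of the tensioner arm, rad: 0 forward at rest, grows as it is pushed back (clockwise seen from above, the tab going from the changer's front towards its rear), stop at 0.60. A torsion spring drives it forward, about 5 N at the tab at 0 and 10 N at 0.60. The catch clicks in near 0.42 and then keeps the arm from falling forward of about 0.41.
- pawl (a joint): Sprung pawl slider of the catch, m: 0 fully forward (also once it has clicked in behind the tooth), rises to about 0.005 as the tooth of the arm passes it.
- thumb_tab (a point): Upright rubber-sleeved tab at the tensioner arm's end, 8 mm thick (x), 22 mm wide (y), sleeve 74 to 108 mm above the table. Origin 82 mm above the table, 99 mm from the pivot; y points along the arm away from the pivot. Pushing its -x face towards its +x swings the arm back. At joint 0 it is turned +0.25 rad about z from the changer, less the joint value.
- tissue_box: Tissue box 120 x 120 x 85 mm, loose, origin under its centre; a bystander.
- tape_dispenser: Desk tape dispenser 130 x 55 mm, 72 mm high, loose, origin under its centre; a bystander.
- sample_bottle: Amber glass bottle, 52 mm across, 105 mm tall, loose, origin under its centre; a bystander.
- reagent_jar: White jar, 68 mm across, 75 mm tall, loose, origin under its centre; a bystander.
- screwdriver: Screwdriver 170 mm long, lying on the bench, loose; a bystander.
- screw_dish: Small steel dish with the cover's screws, 52 mm across, 16 mm high, loose on the changer's deck, front left; a bystander.

How it is judged:
On the way, in this order (a step that is already met when the one before it is completed fails the run):
1. the setting plate stands fully down in the slot, let go (z of setting_plate in the frame of slot between -0.004 and 0.004 m and horizontal distance between setting_plate and slot below 0.006 m and angle between the y axis of setting_plate and the y axis of slot, either way round below 0.15 rad and angle between setting_plate's own z axis and vertical below 0.15 rad and contact force between the fingers and setting_plate below 0.05 N), for 0.2 s.
2. the tensioner arm has been pushed past the click of its catch, the pawl has dropped in behind the tooth (value of joint tensioner above 0.45 rad and value of joint pawl below 0.002 m), for 0.1 s.
At the end, for the whole second after the job is handed in: The fingers press on the thumb tab with more than 3 N and hold the tensioner arm beyond 0.50 rad (stop at 0.60, catch at about 0.41), the pawl clicked in (under 2 mm); the setting plate stands upright in the slot, within 4 mm of its floor, 6 mm of its centre and 0.15 rad of its direction (value of joint tensioner above 0.5 rad and value of joint pawl below 0.002 m and contact force between the fingers and tab_sleeve above 3 N and z of setting_plate in the frame of slot between -0.004 and 0.004 m and horizontal distance between setting_plate and slot below 0.006 m and angle between the y axis of setting_plate and the y axis of slot, either way round below 0.15 rad and angle between setting_plate's own z axis and vertical below 0.15 rad); the arm keeps its last pose, push and grip.
It fails at once if a bystander on the bench or the deck was shifted by more than 30 mm (distance of any of tissue_box, tape_dispenser, sample_bottle, reagent_jar, screwdriver, screw_dish from where it was at the start of the episode above 0.03 m).
It also fails if it takes over 59 s, if anything falls off the work surface, if the arm or the gripper's body presses on something with over 40 N, if the wrist force passes 120 N, or if a joint passes its speed limit or range.

## Working session

There is one attempt and no reset: what is moved stays moved. The work goes in short steps, Python scripts to look and compute and a shell command to move; the robot and the scene stay as the last step left them, time stands still between calls to the robot, and variables do not carry over. Pictures are saved under pics/ and viewed, at most 11 in all, crops included, and the job is handed in when it is done.

```bash
ls; mkdir -p pics; python3 - <<'E'
from bench import bot,cams
import cv2,json
s=bot.sense();print(s)
for n in("scene","top"):
    cv2.imwrite(f"pics/{n}0.png",cams.camera(n)[:,:,::-1]); print(n,cams.camera_info(n))
print(cams.camera_info("wrist"))
E
```

```text
pics
{'time': 0.0, 'joints': array([ 1.23180936,  0.52199455, -0.03634911,  1.59994849,  0.02121698,
        1.02111053, -0.11278561]), 'joint_vel': array([ 8.33469290e-04,  9.44102110e-05,  9.52513874e-05,  1.58569711e-03,
        5.71285564e-04,  6.51498521e-04, -1.68127171e-04]), 'tau': array([-1.47796811e-03, -9.27100039e+01,  1.97854176e+00, -3.69930482e+01,
        1.78425765e-02,  8.00405833e-03,  6.42215855e-05]), 'ee_pos': array([ 0.16587117, -0.602275  ,  0.23875893]), 'eef_rot': array([ 9.90980557e-01,  1.34004651e-01, -1.11172304e-04, -5.26051345e-04]), 'force': array([-0.25494245,  0.00666215, -0.54920125]), 'torque': array([-0.02689328,  0.02136312, -0.05128776]), 'grasp_force': 0.0, 'finger_gap': 0.08559446178547991}
scene {'camera_matrix': array([[383.44793929,   0.        , 318.23746163],
       [  0.        , 383.44793929, 200.51768037],
       [  0.        ,   0.        ,   1.        ]]), 'R': array([[ 0.37471234,  0.92697184,  0.01771642],
       [ 0.53393843, -0.20013483, -0.82149607],
       [-0.75795805,  0.3172842 , -0.56993888]]), 't': array([-0.23067483, -0.
[... 237 characters left out ...]
85, -0.00357502],
       [-0.97801066,  0.05230137, -0.20189038],
       [ 0.20179589, -0.0071361 , -0.9794016 ]]), 't': array([0.03140838, 0.62149835, 1.18195512])}
{'camera_matrix': array([[309.70691629,   0.        , 316.92683041],
       [  0.        , 309.70691629, 206.37283603],
       [  0.        ,   0.        ,   1.        ]]), 'tool_from_camera': array([[-2.55588346e-04, -9.49135102e-01, -3.14869010e-01,
         8.11787961e-02],
       [ 9.99999966e-01, -2.60682573e-04, -2.59325533e-05,
         2.49165816e-04],
       [-5.74673671e-05, -3.14869006e-01,  9.49135136e-01,
        -1.33858244e-01],
       [ 0.00000000e+00,  0.00000000e+00,  0.00000000e+00,
         1.00000000e+00]])}
```

View pics/scene0.png

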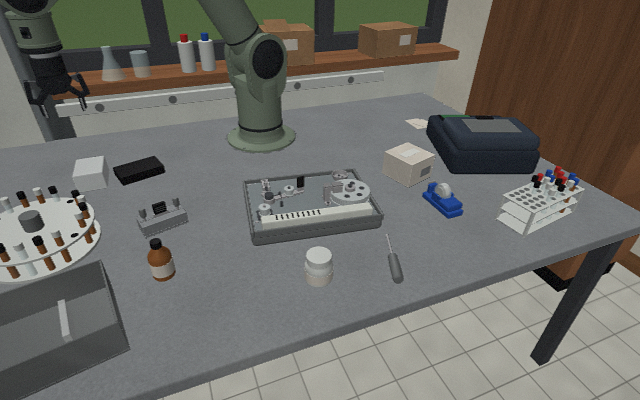

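View pics/top0.png

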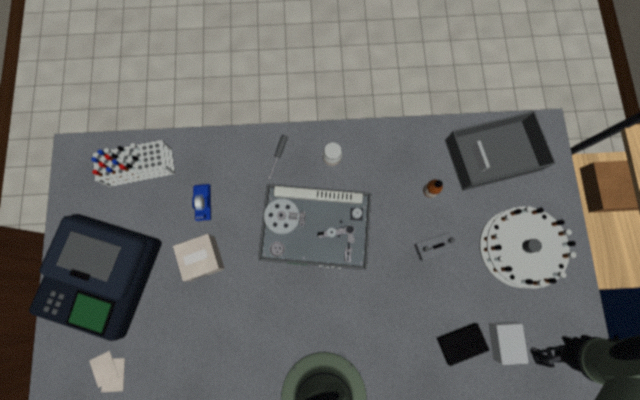

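The scene view shows the stand at (162,218), changer around (312,208), bottle (160,260), jar (318,265). In the top view the stand is at (435,246), the changer at (315,228), and the tab near (348,256). I'll enlarge these.

```bash
cat > h.py <<'E'
import numpy as np,cv2
from bench import cams,bot
def ray(n,u,v):
    c=cams.camera_info(n);K=c["camera_matrix"];R=np.array(c["R"]);t=np.array(c["t"])
    return -R.T@t, R.T@np.linalg.solve(K,[u,v,1.])
def atz(n,u,v,z):
    o,d=ray(n,u,v);return o+d*(z-o[2])/d[2]
def tri(rays):
    A=np.zeros((3,3));b=np.zeros(3)
    for o,d in rays:
        d=d/np.linalg.norm(d);P=np.eye(3)-np.outer(d,d);A+=P;b+=P@o
    x=np.linalg.solve(A,b)
    return x,[np.linalg.norm((np.eye(3)-np.outer(d,d)/(d@d))@(x-o)) for o,d in rays]
def proj(n,X):
    c=cams.camera_info(n);p=c["camera_matrix"]@(c["R"]@np.array(X)+c["t"]);return p[:2]/p[2]
from scipy.spatial.transform import Rotation as Ro
def wray(u,v,pos,q):
    c=cams.camera_info("wrist");K=c["camera_matrix"];T=c["tool_from_camera"]
    x=(u-K[0,2])/K[0,0];y=(v-K[1,2])/K[1,1];r=np.hypot(x,y)+1e-12
    d=np.array([np.sin(r)*x/r,np.sin(r)*y/r,np.cos(r)])
    R=Ro.from_quat(q).as_matrix();return pos+R@T[:3,3],R@T[:3,:3]@d
def wproj(X,pos,q):
    c=cams.camera_info("wrist");K=c["camera_matrix"];T=c["tool_from_camera"]
    R=Ro.from_quat(q).as_matrix();p=T[:3,:3].T@(R.T@(np.array(X)-pos)-T[:3,3])
    th=np.arctan2(np.hypot(p[0],p[1]),p[2]);n=np.hypot(p[0],p[1])
    return K[0,2]+K[0,0]*th*p[0]/n,K[1,2]+K[1,1]*th*p[1]/n
def crop(img,u,v,w,h,k):
    c=img[v:v+h,u:u+w];return cv2.resize(c,(w*k,h*k),interpolation=cv2.INTER_CUBIC)
E
python3 - <<'E'
import cv2,numpy as np
from h import *
t=cv2.imread("pics/top0.png");s=cv2.imread("pics/scene0.png")
a=crop(t,255,180,120,95,4);b=crop(t,405,225,60,45,5)
c=crop(s,240,165,145,80,3);d=crop(s,130,190,65,50,5)
m=np.zeros((600,800,3),np.uint8)
m[:380,:480]=a; m[:225,490:790]=b; m[230:480,470+10:470+335][:,:325]=0; m[240:490,475:800]=d
m[385:600,:435]=c[:215]
cv2.imwrite("pics/m.png",m)
for n,uv in(("top",(435,246)),):print(atz(n,*uv,0.05))
for uv in((268,185),(370,193),(366,268),(261,258)):print(atz("top",*uv,0.058))
print(atz("top",348,256,.108),atz("top",434,187,.1))
E
```

```text
[ 0.45784947 -0.39796967  0.05      ]
[0.69510806 0.15095704 0.058     ]
[ 0.64832741 -0.19571781  0.058     ]
[ 0.39780779 -0.16161174  0.058     ]
[0.44839689 0.18086801 0.058     ]
[ 0.43695959 -0.10099399  0.108     ] [ 0.64780058 -0.40135892  0.1       ]
```

View pics/m.png

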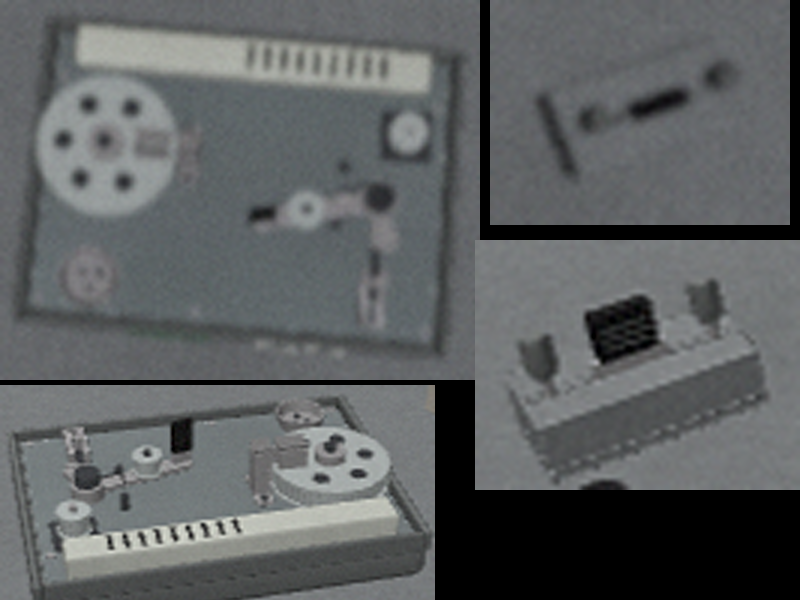

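The crop shows these top-image pixels: tab (320.5,233), pivot (350,229), slot around (297,217). The stand's long axis is yawed about +0.3 and the changer about -0.15. Next I move the wrist over the stand, with a picture before and after the turn.

```bash

python3 -m handwheel '{"slide":[[0.93,-0.333,0],[0.93,-0.333,0],[0.93,-0.333,0],[0.93,-0.333,0],[0.93,-0.333,0]],"dr":[[0,0,0],[0,0,0],[0,0,0],[0,0,0],[0,0,0]],"gripper":[1,1,1,1,1]}' >/dev/null
python3 -m handwheel '{"slide":[[0.93,-0.333,0],[0.93,-0.333,0],[0.93,-0.333,0],[0.93,-0.333,0],[0.93,-0.333,0]],"dr":[[0,0,0],[0,0,0],[0,0,0],[0,0,0],[0,0,0]],"gripper":[1,1,1,1,1]}' >/dev/null
python3 -m handwheel '{"slide":[[0.93,-0.333,0],[0.93,-0.333,0],[0,0,0],[0,0,0],[0,0,0]],"dr":[[0,0,0],[0,0,0],[0,0,0],[0,0,0],[0,0,0]],"gripper":[1,1,1,1,1]}'
cat > snap.py <<'E'
import sys,json;from h import *
s=bot.sense();im=cams.camera("wrist")[:,:,::-1];n=sys.argv[1]
cv2.imwrite(f"pics/{n}.png",im);json.dump([list(s["ee_pos"]),list(s["eef_rot"])],open(f"pics/{n}.json","w"))
print(s["time"],s["ee_pos"],Ro.from_quat(s["eef_rot"]).as_matrix()[:,0],s["joints"])
E
python3 snap.py w1
python3 -m handwheel '{"slide":[[0,0,0],[0,0,0],[0,0,0],[0,0,0],[0,0,0]],"dr":[[0,0,-1],[0,0,-1],[0,0,-1],[0,0,-1],[0,0,-1]],"gripper":[1,1,1,1,1]}' >/dev/null
python3 -m handwheel '{"slide":[[0,0,0],[0,0,0],[0,0,0],[0,0,0],[0,0,0]],"dr":[[0,0,-1],[0,0,-1],[0,0,-1],[0,0,-1],[0,0,-1]],"gripper":[1,1,1,1,1]}' >/dev/null
python3 -m handwheel '{"slide":[[0,0,0],[0,0,0],[0,0,0],[0,0,0],[0,0,0]],"dr":[[0,0,-1],[0,0,-1],[0,0,-1],[0,0,-1],[0,0,-1]],"gripper":[1,1,1,1,1]}' >/dev/null
python3 -m handwheel '{"slide":[[0,0,0],[0,0,0],[0,0,0],[0,0,0],[0,0,0]],"dr":[[0,0,-0.5],[0,0,0],[0,0,0],[0,0,0],[0,0,0]],"gripper":[1,1,1,1,1]}'
python3 snap.py w2
python3 - <<'E'
import cv2,numpy as np
from h import *
a=cv2.imread("pics/w1.png");b=cv2.imread("pics/w2.png")
cv2.imwrite("pics/m2.png",np.hstack([a[:,120:520],b[:,120:520]]))
E
```

```text
time: 1.35
ee_pos: [0.4564, -0.3983, 0.239]
eef_rot: [0.991, 0.134, -0.0, -0.0]
force: [0.7, 0.1, 0.1]
finger_gap: 0.0855
grasp_force: 0.0
1.35 [ 0.45637503 -0.39831736  0.23898944] [ 9.64135037e-01  2.65411085e-01 -7.65655510e-04] [ 0.68955764  0.49222876 -0.10063264  1.64990329  0.0568027   1.00303082
 -0.73196471]
time: 3.07
ee_pos: [0.4567, -0.3983, 0.2393]
eef_rot: [0.586, 0.81, -0.0, -0.0]
force: [-0.4, 0.0, 0.5]
finger_gap: 0.0853
grasp_force: 0.0
3.0667 [ 0.45665356 -0.39827987  0.23933671] [-3.13778037e-01  9.49496359e-01 -8.16405874e-05] [ 0.95059671  0.52690737 -0.48299288  1.63473919  0.27318107  1.04765403
  0.70508942]
```

View pics/m2.png

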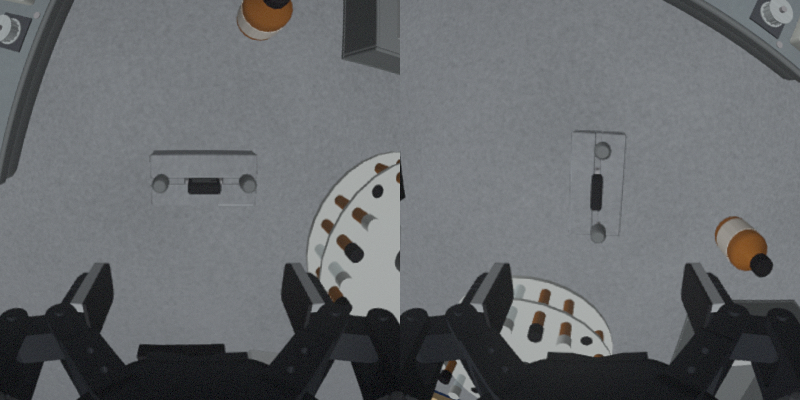

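Both wrist views show the stand and the black grip: w1 grip at about (325,186), w2 at about (316,192). I'll enlarge these.

```bash
python3 - <<'E'
from h import *
a=crop(cv2.imread("pics/w1.png"),265,140,120,75,5)[:, :600];b=crop(cv2.imread("pics/w2.png"),285,125,66,120,5)
m=np.zeros((600,800+130,3),np.uint8);m[:375,:600]=a;m[:600,600:930]=b
cv2.imwrite("pics/m3.png",m[:, :800]) if 0 else cv2.imwrite("pics/m3.png",np.hstack([cv2.copyMakeBorder(a[:,75:525],0,225,0,0,cv2.BORDER_CONSTANT),b]))
E
```

```text
(no output)
```

View pics/m3.png

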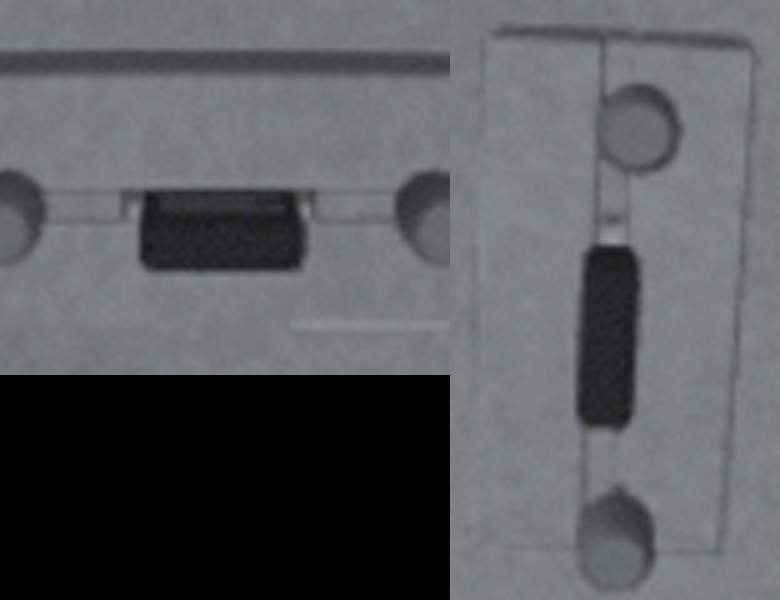

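```bash
cat > fit.py <<'E'
from h import *
import json
from scipy.optimize import least_squares
P={n:json.load(open(f"pics/{n}.json")) for n in("w1","w2")}
obs=[]
for x,y in((140,212),(303,212),(303,269),(141,269)): obs.append(("w1",265+(x+75)/5,140+y/5))
for x,y in((580,428),(632,428),(637,265),(584,265)): obs.append(("w2",285+(x-450)/5,125+y/5))
# local corners: w1 tool x ~ .96,.27 = plate x; image up=+toolx, image right=+tool y
c1=[(6,17),(6,-17),(-6,-17),(-6,17)]
c2=[(-6,-17),(6,-17),(6,17),(-6,17)]
C=np.array(c1+c2)/1000
def world(p):
    c,s=np.cos(p[3]),np.sin(p[3]);return [(p[0]+c*a-s*b,p[1]+s*a+c*b,p[2]) for a,b in C]
def f(p):
    return np.concatenate([np.array(wproj(X,*P[o[0]]))-o[1:] for X,o in zip(world(p),obs)])
r=least_squares(f,[.46,-.4,.074,.32]);print(r.x,r.fun.round(1))
E
python3 fit.py
```

```text
[ 0.45845874 -0.40540005  0.07067529  0.28302178] [-0.9 -0.2  0.3 -0.6  0.2 -0.6 -0.8 -0.1 -1.1 -0.2  0.1  0.2  0.4  0.8
 -1.   0.3]
```

```bash

python3 -m handwheel '{"slide":[[-0.243,0,0],[0,0,1],[0,0,1],[0,0,1],[0,0,1]],"dr":[[0,0,0.345],[0,0,0],[0,0,0],[0,0,0],[0,0,0]],"gripper":[1,1,1,1,1]}' >/dev/null
python3 -m handwheel '{"slide":[[0,0,1],[0,0,0.8],[0,0,0.44],[0,0,0],[0,0,0]],"dr":[[0,0,0],[0,0,0],[0,0,0],[0,0,0],[0,0,0]],"gripper":[1,0.5,0.5,0.3,0.3]}' 50
python3 -m handwheel '{"slide":[[0,0,0],[0,0,0],[0,0,0],[0,0,0],[0,0,0]],"dr":[[0,0,0],[0,0,0],[0,0,0],[0,0,0],[0,0,0]],"gripper":[0,0,0,0,0]}'
python3 -m handwheel '{"slide":[[0,0,0],[0,0,0],[0,0,0],[0,0,0],[0,0,0]],"dr":[[0,0,0],[0,0,0],[0,0,0],[0,0,0],[0,0,0]],"gripper":[0,0,0,0,0]}'
```

```text
time: 3.95
ee_pos: [0.4595, -0.4052, 0.0524]
eef_rot: [0.6, 0.8, -0.0, -0.0]
force: [0.6, -1.1, 1.0]
finger_gap: 0.0389
grasp_force: 0.0
time: 4.37
ee_pos: [0.4597, -0.4058, 0.0538]
eef_rot: [0.6, 0.8, -0.0, 0.001]
force: [-1.8, 0.4, 6.4]
finger_gap: 0.0111
grasp_force: 48.9
time: 4.78
ee_pos: [0.4596, -0.4058, 0.0537]
eef_rot: [0.6, 0.8, -0.0, 0.001]
force: [-0.8, -0.0, 6.1]
finger_gap: 0.0113
grasp_force: 48.9
```

```bash

python3 -m handwheel '{"slide":[[0,0,-0.3],[0,0,-0.7],[0,0,-1],[0,0,-1],[0,0,-1]],"dr":[[0,0,0],[0,0,0],[0,0,0],[0,0,0],[0,0,0]],"gripper":[0,0,0,0,0]}' 
python3 -m handwheel '{"slide":[[0,0,-1],[0,0,0],[0,0,0],[0,0,0],[0,0,0]],"dr":[[0,0,1],[0,0,1],[0,0,1],[0,0,1],[0,0,0.1]],"gripper":[0,0,0,0,0]}' 
python3 - <<'E'
from h import *
print(atz("top",298,217,.104),atz("top",293,215.7,.104),atz("top",302.5,217.5,.104),bot.sense()["ee_pos"],Ro.from_quat(bot.sense()["eef_rot"]).as_matrix())
print("tab",atz("top",320.5,233.3,.108),"piv",atz("top",349.75,229.25,.079),"idl",atz("top",331.5,232.2,.085))
E
```

```text
time: 5.2
ee_pos: [0.4592, -0.4049, 0.1748]
eef_rot: [0.599, 0.8, 0.0, 0.0]
force: [-0.1, -0.8, -0.6]
finger_gap: 0.0108
grasp_force: 48.8
time: 5.62
ee_pos: [0.4594, -0.405, 0.2037]
eef_rot: [0.758, 0.652, 0.0, 0.001]
force: [-0.6, 0.2, -0.5]
finger_gap: 0.0112
grasp_force: 48.8
[0.5707771  0.05141569 0.104     ] [0.57590807 0.0674209  0.104     ] [0.56836113 0.03692961 0.104     ] [ 0.45939473 -0.40500635  0.20368753] [[ 1.49241077e-01  9.88800079e-01  1.22662577e-03]
 [ 9.88800428e-01 -1.49239768e-01 -1.09752418e-03]
 [-9.02170649e-04  1.37668378e-03 -9.99998645e-01]]
tab [ 0.51347135 -0.01830325  0.108     ] piv [ 0.5252233  -0.11563589  0.079     ] idl [ 0.51795312 -0.05485863  0.085     ]
```

```bash

python3 -m handwheel '{"slide":[[0.938,0.119,0],[0.938,0.119,0],[0.938,0.119,0],[0.938,0.119,0],[0.938,0.119,0]],"dr":[[0,0,0],[0,0,0],[0,0,0],[0,0,0],[0,0,0]],"gripper":[0,0,0,0,0]}' >/dev/null
python3 -m handwheel '{"slide":[[0.938,0.119,0],[0.938,0.119,0],[0.938,0.119,0],[0.938,0.119,0],[0.938,0.119,0]],"dr":[[0,0,0],[0,0,0],[0,0,0],[0,0,0],[0,0,0]],"gripper":[0,0,0,0,0]}' >/dev/null
python3 -m handwheel '{"slide":[[0.938,0.119,0],[0.938,0.119,0],[0,0,0],[0,0,0],[0,0,0]],"dr":[[0,0,0],[0,0,0],[0,0,0],[0,0,0],[0,0,0]],"gripper":[0,0,0,0,0]}' >/dev/null
python3 snap.py w3
python3 -m handwheel '{"slide":[[1,0,0],[1,0,0],[0,0,0],[0,0,0],[0,0,0]],"dr":[[0,0,0],[0,0,0],[0,0,0],[0,0,0],[0,0,0]],"gripper":[0,0,0,0,0]}' >/dev/null
python3 snap.py w4
python3 - <<'E'
from h import *
import json
for n in("w3","w4"):
    P=json.load(open(f"pics/{n}.json"));print(n,wproj((.571,.051,.104),*P),wproj((.513,-.018,.108),*P),wproj((.525,-.116,.079),*P))
a=cv2.imread("pics/w3.png");b=cv2.imread("pics/w4.png")
cv2.imwrite("pics/m4.png",np.hstack([a[:,120:520],b[:,120:520]]))
E
```

```text
6.8667 [ 0.55010693 -0.0774153   0.20254262] [ 1.41852273e-01  9.89887757e-01 -4.00435302e-04] [ 0.34115022  0.48133769 -0.42073836  1.80767975  0.24371851  0.90340116
 -0.33142786]
7.3333 [ 0.55869046 -0.01885406  0.20218814] [ 1.44331196e-01  9.89529257e-01 -5.95861109e-04] [ 0.23958327  0.4882755  -0.42814869  1.79844341  0.25029249  0.90856723
 -0.44433645]
w3 (np.float64(319.73164903996036), np.float64(42.35478956502212)) (np.float64(255.95794446663953), np.float64(144.6703710512278)) (np.float64(295.4517794432606), np.float64(244.66839216475614))
w4 (np.float64(319.26483372385667), np.float64(120.25664118867222)) (np.float64(259.5603681728478), np.float64(219.26643242878637)) (np.float64(297.35743428869307), np.float64(297.60555685802524))
```

View pics/m4.png

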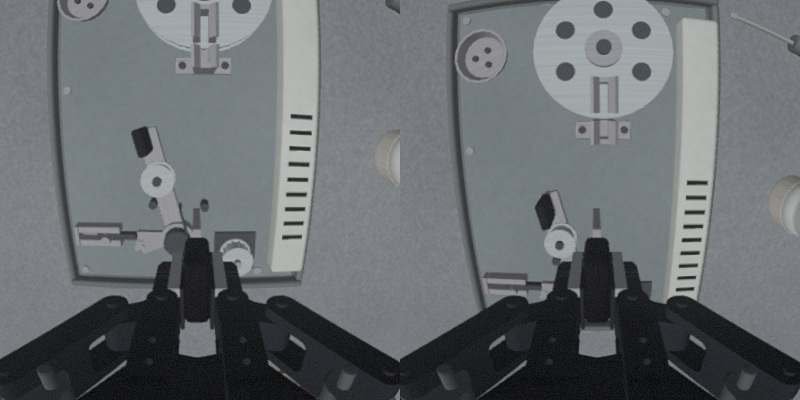

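Slot region: w3 about (325,35), w4 about (324,108). Tab: w3 (262,142). I'll enlarge these.

```bash
python3 - <<'E'
from h import *
a=cv2.imread("pics/w3.png");b=cv2.imread("pics/w4.png")
top=np.hstack([crop(a,290,0,80,80,5),crop(b,285,68,80,80,5)])
bot_=np.hstack([crop(a,240,120,80,40,5),crop(b,250,186,80,40,5)])
cv2.imwrite("pics/m5.png",np.vstack([top,bot_]))
E
```

```text
(no output)
```

View pics/m5.png

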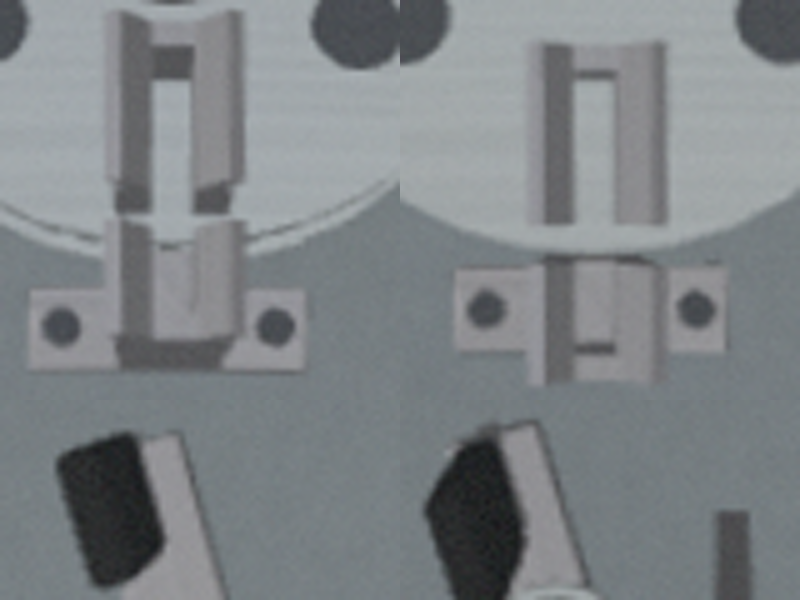

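```bash
python3 - <<'E'
from h import *
import json
P={n:json.load(open(f"pics/{n}.json")) for n in("w3","w4")}
E=[]
for a,b in(((325.1,2.0),(324.6,76.4)),((324.9,67),(324.1,144.6))):
    x,e=tri([wray(*a,*P["w3"]),wray(*b,*P["w4"])]);print(x,e,proj("top",x),proj("scene",x));E.append(x)
    o,d=wray(*b,*P["w4"]);print("w4 at .104",o+d*(.104-o[2])/d[2])
d=E[0]-E[1];c=(E[0]+E[1])/2;print(c,np.linalg.norm(d),np.arctan2(-d[0],d[1]))
# bracket screw holes line (z~?) for yaw
for h in((61,326),(276,326)):pass
s=bot.sense();R=Ro.from_quat(s["eef_rot"]).as_matrix();print(s["ee_pos"],(R.T@(c-s["ee_pos"]))*1000,np.arctan2(-R[0,0],R[1,0]))
E
```

```text
[0.57964375 0.08310856 0.10330449] [np.float64(1.5384534176044988e-05), np.float64(1.5384534176162187e-05)] [288.13734913 214.8566912 ] [341.3931791  182.72460423]
w4 at .104 [0.5796022  0.08304479 0.104     ]
[0.57205875 0.03197084 0.10141499] [np.float64(9.254012265165972e-05), np.float64(9.25401226514627e-05)] [303.99788666 216.42776323] [323.6365995  185.33232968]
w4 at .104 [0.57195466 0.03230509 0.104     ]
[0.57585125 0.0575397  0.10235974] 0.05173170408501509 -0.1472513519656082
[ 0.558656   -0.01917531  0.2021342 ] [78.46437172  5.88927396 99.72196428] -0.1456115141028285
```

```bash

python3 -m handwheel '{"slide":[[0.648,0.049,0],[0.648,0.049,0],[0.648,0.049,0],[0.648,0.049,0],[0,0,0.5]],"dr":[[0,0,0],[0,0,0],[0,0,0],[0,0,0],[0,0,0]],"gripper":[0,0,0,0,0]}' 
python3 -m handwheel '{"slide":[[0,0,0.6],[0,0,0.25],[0,0,0],[0,0,0],[0,0,0]],"dr":[[0,0,0],[0,0,0],[0,0,0],[0,0,0],[0,0,0]],"gripper":[0,0,0,0,0]}' 
python3 snap.py w5
python3 - <<'E'
from h import *
s=bot.sense();R=Ro.from_quat(s["eef_rot"]).as_matrix();c=np.array([.57585,.05754,.104])
print((R.T@(c-s["ee_pos"]))*1000,np.arctan2(-R[0,0],R[1,0]),R[2])
a=crop(cv2.imread("pics/w5.png"),260,130,120,120,4)
t=cv2.cvtColor(cams.camera("scene"),cv2.COLOR_RGB2BGR);b=crop(t,295,120,64,96,5)
cv2.imwrite("pics/m6.png",np.hstack([a,b]))
E
```

```text
time: 7.8
ee_pos: [0.5775, 0.0615, 0.1892]
eef_rot: [0.756, 0.655, 0.002, 0.001]
force: [0.7, 0.3, -1.1]
finger_gap: 0.0112
grasp_force: 48.9
time: 8.22
ee_pos: [0.5762, 0.058, 0.1624]
eef_rot: [0.757, 0.654, 0.0, 0.0]
force: [0.8, -0.3, -0.7]
finger_gap: 0.011
grasp_force: 48.9
8.2167 [0.57622793 0.05795474 0.16243694] [1.44685245e-01 9.89477721e-01 1.39990203e-04] [ 0.09220782  0.56840517 -0.41686923  1.78020746  0.29365834  0.85366499
 -0.60617415]
[-0.63361322 -0.41911122 58.50978169] -0.14502347840741478 [ 2.51260429e-04  1.13854449e-03 -9.99999320e-01]
```

View pics/m6.png

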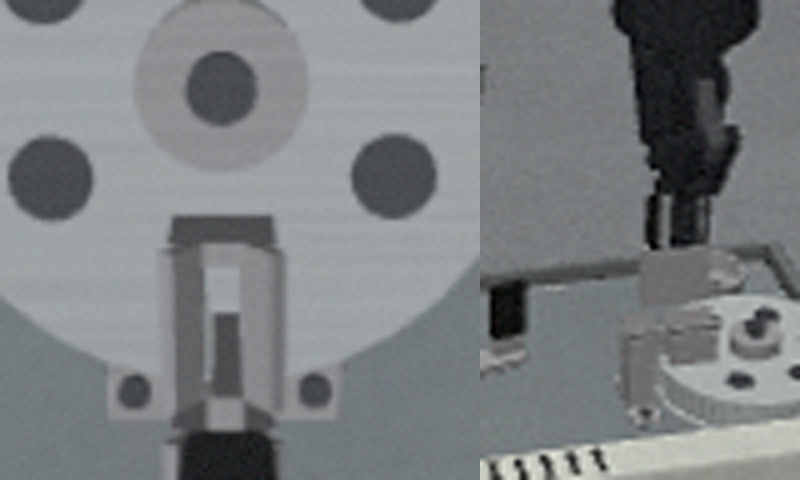

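```bash
python3 - <<'E'
from h import *
import json
P=json.load(open("pics/w5.json"));R=Ro.from_quat(P[1]).as_matrix()
for u,v,z in((316.6,208.75,.1147),(315.6,191.9,.104)):
    o,d=wray(u,v,*P);x=o+d*(z-o[2])/d[2];print((R.T@(x-P[0]))*1000)
E
```

```text
[18.96381662  0.17307701 47.73975722]
[26.79661155 -0.48282233 58.44029551]
```

```bash

python3 -m handwheel '{"slide":[[0.023,-0.023,0],[0,0,0.15],[0,0,0.15],[0,0,0.15],[0,0,0.05]],"dr":[[0,0,0],[0,0,0],[0,0,0],[0,0,0],[0,0,0]],"gripper":[0,0,0,0,0]}' 
python3 -m handwheel '{"slide":[[0,0,0],[0,0,0.06],[0,0,0.06],[0,0,0.06],[0,0,0]],"dr":[[0,0,0],[0,0,0],[0,0,0],[0,0,0],[0,0,0]],"gripper":[0,0,0,0,0]}'
```

```text
time: 8.73
ee_pos: [0.5749, 0.0592, 0.1456]
eef_rot: [0.756, 0.654, -0.0, -0.0]
force: [0.4, -0.7, -1.1]
finger_gap: 0.011
grasp_force: 48.9
time: 9.15
ee_pos: [0.5751, 0.0592, 0.1409]
eef_rot: [0.756, 0.654, -0.0, -0.0]
force: [-0.2, -0.3, -0.9]
finger_gap: 0.0112
grasp_force: 48.9
```

```bash

python3 -m handwheel '{"slide":[[0,0,0.1],[0,0,0.1],[0,0,0.1],[0,0,0.1],[0,0,0]],"dr":[[0,0,0],[0,0,0],[0,0,0],[0,0,0],[0,0,0]],"gripper":[0,0,0,0,0]}' 
python3 -m handwheel '{"slide":[[0,0,0.03],[0,0,0.03],[0,0,0.03],[0,0,0],[0,0,0]],"dr":[[0,0,0],[0,0,0],[0,0,0],[0,0,0],[0,0,0]],"gripper":[0,0,0,0,0]}'
```

```text
time: 9.57
ee_pos: [0.5749, 0.0593, 0.1285]
eef_rot: [0.756, 0.654, -0.0, -0.0]
force: [0.8, 0.7, -0.6]
finger_gap: 0.0112
grasp_force: 48.9
time: 9.98
ee_pos: [0.5752, 0.0593, 0.1265]
eef_rot: [0.756, 0.654, -0.0, -0.0]
force: [0.3, 0.1, -0.9]
finger_gap: 0.0112
grasp_force: 48.9
```

```bash

python3 -m handwheel '{"slide":[[0,0,0.03],[0,0,0.03],[0,0,0.02],[0,0,0],[0,0,0]],"dr":[[0,0,0],[0,0,0],[0,0,0],[0,0,0],[0,0,0]],"gripper":[0,0,0,0,0]}'
```

```text
time: 10.4
ee_pos: [0.5757, 0.0593, 0.1255]
eef_rot: [0.756, 0.654, 0.0, 0.001]
force: [-6.6, -2.1, 23.7]
finger_gap: 0.0112
grasp_force: 52.6
```

```bash

python3 -m handwheel '{"slide":[[0,0,-0.03],[0,0,0],[0,0,0],[0,0,0],[0,0,0]],"dr":[[0,0,0],[0,0,0],[0,0,0],[0,0,0],[0,0,0]],"gripper":[0.5,0.5,0.5,0.5,0.5]}' 
python3 -m handwheel '{"slide":[[0,0,-0.3],[0,0,-0.7],[0,0,-1],[0,0,-1],[0,0,0]],"dr":[[0,0,0],[0,0,0],[0,0,0],[0,0,0],[0,0,0]],"gripper":[0.5,0.5,0.5,0.5,0.5]}' 
python3 -m handwheel '{"slide":[[-0.616,-0.525,0],[-0.616,-0.525,0],[-0.616,-0.525,0],[-0.616,-0.525,0],[-0.616,-0.525,0]],"dr":[[0,0,0],[0,0,0],[0,0,0],[0,0,0],[0,0,0]],"gripper":[0,0,0,0,0]}' 
python3 snap.py w6
python3 - <<'E'
from h import *
a=cv2.imread("pics/w6.png")[:,120:520]
t=cv2.cvtColor(cams.camera("scene"),cv2.COLOR_RGB2BGR);b=crop(t,270,140,100,100,4)
cv2.imwrite("pics/m7.png",np.hstack([a,b]))
E
```

```text
time: 10.82
ee_pos: [0.5752, 0.0593, 0.1248]
eef_rot: [0.756, 0.654, -0.0, -0.0]
force: [-0.4, -0.3, -0.7]
finger_gap: 0.0427
grasp_force: 0.0
time: 11.23
ee_pos: [0.5773, 0.0599, 0.2208]
eef_rot: [0.756, 0.654, 0.003, 0.002]
force: [1.0, 0.3, 0.7]
finger_gap: 0.0427
grasp_force: 0.0
time: 11.65
ee_pos: [0.4831, -0.0214, 0.2154]
eef_rot: [0.756, 0.654, 0.0, 0.0]
force: [1.2, -0.2, 0.8]
finger_gap: 0.0003
grasp_force: 0.0
11.65 [ 0.48309784 -0.02142597  0.21540816] [ 1.43672738e-01  9.89625254e-01 -1.29831266e-05] [ 0.28443329  0.35753677 -0.45505597  1.9714366   0.20519638  0.85648397
 -0.42496878]
```

View pics/m7.png

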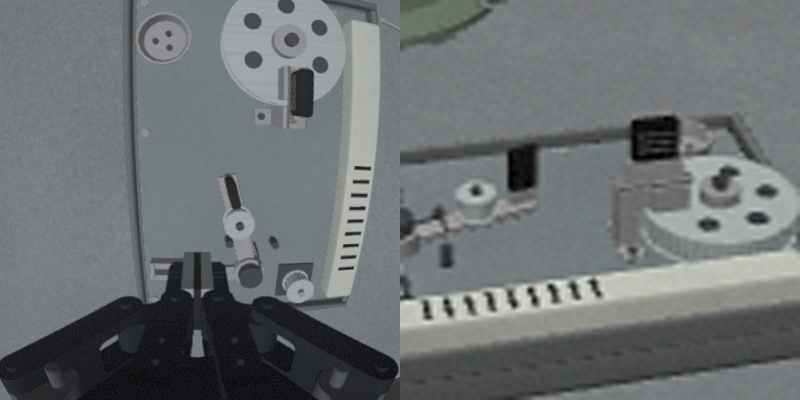

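The plate stands fully in the slot. In w6 the tab top is about (351,190), the idler (358,225) and the coil (369,272).

```bash
python3 - <<'E'
from h import *
import json
P=json.load(open("pics/w6.json"))
for u,v,z in((351,190,.108),(358,225,.085),(369,272,.079)):
    o,d=wray(u,v,*P);print(o+d*(z-o[2])/d[2])
E
```

```text
[ 0.51293178 -0.0108906   0.108     ]
[ 0.51743463 -0.0516974   0.085     ]
[ 0.52443287 -0.10735622  0.079     ]
```

```bash

python3 -m handwheel '{"slide":[[0,0,0],[0,0,0],[0,0,0],[0,0,0],[0,0,0]],"dr":[[0,0,-1],[0,0,-1],[0,0,-1],[0,0,-1],[0,0,-1]],"gripper":[0,0,0,0,0]}' >/dev/null
python3 -m handwheel '{"slide":[[0,0,0],[0,0,0],[0,0,0],[0,0,0],[0,0,0]],"dr":[[0,0,-1],[0,0,-1],[0,0,-1],[0,0,-1],[0,0,-1]],"gripper":[0,0,0,0,0]}' >/dev/null
python3 -m handwheel '{"slide":[[0,0,0],[0,0,0],[0,0,0],[0,0,0],[0,0,0]],"dr":[[0,0,-1],[0,0,-1],[0,0,-1],[0,0,-1],[0,0,-1]],"gripper":[0,0,0,0,0]}' >/dev/null
python3 -m handwheel '{"slide":[[0,0,0],[0,0,0],[0,0.2,0],[0,0,0],[0,0,0]],"dr":[[0,0,-1],[0,0,-1],[0,0,-0.4],[0,0,0],[0,0,0]],"gripper":[0,0,0,0,0]}'
python3 snap.py w7
python3 - <<'E'
from h import *
a=cv2.imread("pics/w7.png");cv2.imwrite("pics/m8.png",a[:,120:520])
E
```

```text
time: 13.42
ee_pos: [0.4838, -0.0143, 0.2152]
eef_rot: [-0.052, 0.999, 0.0, 0.0]
force: [0.0, -0.1, 0.1]
finger_gap: 0.0004
grasp_force: 0.0
13.4167 [ 0.48375612 -0.01434357  0.2151769 ] [-9.94537079e-01 -1.04383571e-01 -2.62850743e-04] [ 0.58241834  0.44681597 -0.8760813   1.95638797  0.42584765  0.93259741
  1.16908449]
```

View pics/m8.png

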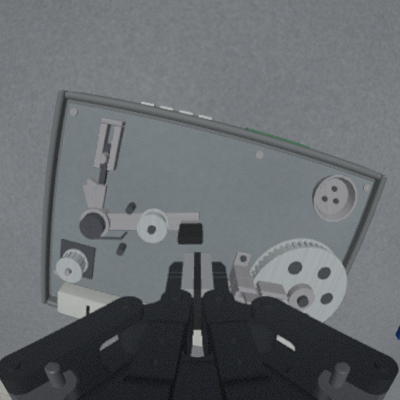

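```bash

python3 -m handwheel '{"slide":[[0,-0.133,1],[0,0,1],[0,0,1],[0,0,0.7],[0,0,0.27]],"dr":[[0,0,0],[0,0,0],[0,0,0],[0,0,0],[0,0,0]],"gripper":[0,0,0,0,0]}' 
python3 -m handwheel '{"slide":[[-0.1,0,0],[-0.1,0,0],[-0.1,0,0],[0,0,0],[0,0,0]],"dr":[[0,0,0],[0,0,0],[0,0,0],[0,0,0],[0,0,0]],"gripper":[0,0,0,0,0]}' 
python3 -m handwheel '{"slide":[[-0.06,0,0],[-0.06,0,0],[0,0,0],[0,0,0],[0,0,0]],"dr":[[0,0,0],[0,0,0],[0,0,0],[0,0,0],[0,0,0]],"gripper":[0,0,0,0,0]}'
```

```text
time: 13.88
ee_pos: [0.4829, -0.0188, 0.0935]
eef_rot: [-0.053, 0.999, 0.0, -0.002]
force: [-0.5, 0.9, -0.8]
finger_gap: -0.0001
grasp_force: 0.0
time: 14.3
ee_pos: [0.4936, -0.0179, 0.0968]
eef_rot: [-0.053, 0.999, -0.0, 0.001]
force: [-1.2, 0.0, 0.5]
finger_gap: 0.0002
grasp_force: 0.0
time: 14.72
ee_pos: [0.4965, -0.0175, 0.0959]
eef_rot: [-0.053, 0.999, 0.0, -0.0]
force: [0.3, 0.8, 0.7]
finger_gap: -0.0
grasp_force: 0.0
```

```bash

python3 -m handwheel '{"slide":[[-0.06,0,0],[-0.06,0,0],[0,0,0],[0,0,0],[0,0,0]],"dr":[[0,0,0],[0,0,0],[0,0,0],[0,0,0],[0,0,0]],"gripper":[0,0,0,0,0]}' 
python3 -m handwheel '{"slide":[[-0.2,0.03,0],[-0.2,0.03,0],[-0.2,0.03,0],[0,0,0],[0,0,0]],"dr":[[0,0,0.573],[0,0,0.573],[0,0,0.573],[0,0,0],[0,0,0]],"gripper":[0,0,0,0,0]}'
```

```text
time: 15.13
ee_pos: [0.4997, -0.0171, 0.0958]
eef_rot: [-0.053, 0.999, -0.0, -0.0]
force: [-5.1, 0.1, 3.0]
finger_gap: 0.0003
grasp_force: 2.6
time: 15.55
ee_pos: [0.5173, -0.014, 0.0956]
eef_rot: [0.037, 0.999, -0.0, -0.001]
force: [-7.0, -2.8, 3.2]
finger_gap: -0.0004
grasp_force: 3.2
```

```bash

python3 -m handwheel '{"slide":[[-0.2,0.03,0],[-0.2,0.03,0],[-0.2,0.03,0],[0,0,0],[0,0,0]],"dr":[[0,0,0.573],[0,0,0.573],[0,0,0.573],[0,0,0],[0,0,0]],"gripper":[0,0,0,0,0]}'
python3 -m handwheel '{"slide":[[-0.2,0.03,0],[-0.2,0.03,0],[-0.1,0.015,0],[0,0,0],[0,0,0]],"dr":[[0,0,0.573],[0,0,0.573],[0,0,0.28],[0,0,0],[0,0,0]],"gripper":[0,0,0,0,0]}'
```

```text
time: 15.97
ee_pos: [0.5354, -0.0137, 0.0955]
eef_rot: [0.127, 0.992, -0.001, -0.001]
force: [-6.0, -1.9, -0.4]
finger_gap: -0.0
grasp_force: 2.6
time: 16.38
ee_pos: [0.5498, -0.016, 0.0953]
eef_rot: [0.2, 0.98, -0.001, -0.001]
force: [-9.6, -1.1, 2.2]
finger_gap: -0.0001
grasp_force: 4.2
```

```bash

python3 -m handwheel '{"slide":[[-0.13,0.02,0],[-0.1,0.015,0],[0,0,0],[0,0,0],[0,0,0]],"dr":[[0,0,0.38],[0,0,0.28],[0,0,0],[0,0,0],[0,0,0]],"gripper":[0,0,0,0,0]}'
python3 -m handwheel '{"slide":[[-0.06,0.01,0],[0,0,0],[0,0,0],[0,0,0],[0,0,0]],"dr":[[0,0,0],[0,0,0],[0,0,0],[0,0,0],[0,0,0]],"gripper":[0,0,0,0,0]}'
```

```text
time: 16.8
ee_pos: [0.5564, -0.0177, 0.0954]
eef_rot: [0.234, 0.972, -0.001, -0.001]
force: [-10.7, -0.3, 1.5]
finger_gap: 0.0002
grasp_force: 4.4
time: 17.22
ee_pos: [0.558, -0.0183, 0.0953]
eef_rot: [0.234, 0.972, -0.001, -0.001]
force: [-10.6, -0.7, 2.4]
finger_gap: 0.0002
grasp_force: 4.6
```

```bash

python3 -m handwheel '{"slide":[[-0.05,0.01,0],[0,0,0],[-0.04,0,0],[0,0,0],[0,0,0]],"dr":[[0,0,0],[0,0,0],[0,0,0],[0,0,0],[0,0,0]],"gripper":[0,0,0,0,0]}'
```

```text
time: 17.63
ee_pos: [0.5602, -0.0192, 0.0953]
eef_rot: [0.234, 0.972, -0.001, -0.002]
force: [-13.4, -0.5, 4.1]
finger_gap: -0.0003
grasp_force: 5.7
```

```bash

python3 -m handwheel '{"slide":[[-0.03,0,0],[0,0,0],[0,0,0],[0,0,0],[0,0,0]],"dr":[[0,0,0],[0,0,0],[0,0,0],[0,0,0],[0,0,0]],"gripper":[0,0,0,0,0]}'
python3 snap.py w8
python3 - <<'E'
from h import *
a=cv2.imread("pics/w8.png")[:,120:520]
t=cv2.cvtColor(cams.camera("scene"),cv2.COLOR_RGB2BGR);b=crop(t,250,140,100,100,4)
cv2.imwrite("pics/m9.png",np.hstack([a,b]))
E
```

```text
time: 18.05
ee_pos: [0.5604, -0.0192, 0.0952]
eef_rot: [0.233, 0.972, -0.001, -0.002]
force: [-18.0, 0.9, 6.5]
finger_gap: -0.0001
grasp_force: 8.2
18.05 [ 0.56037642 -0.01924338  0.09517455] [-0.89096752  0.45404609  0.0043614 ] [ 0.33608122  0.67811591 -0.57768191  1.85836058  0.51737744  0.76480576
  0.57431784]
```

View pics/m9.png

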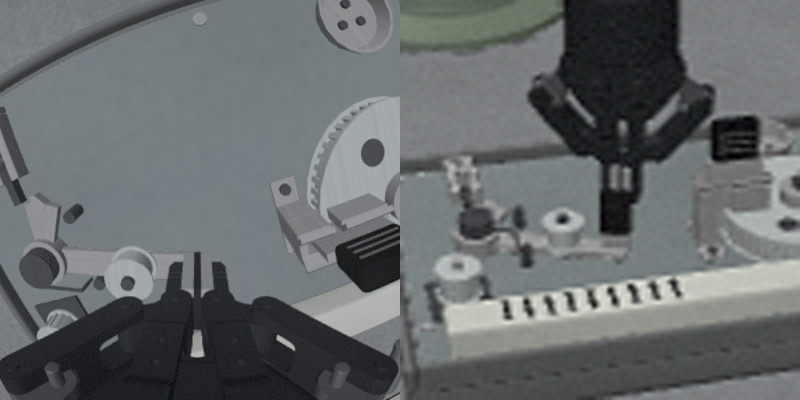

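The arm is hard against its stop: the force rose to 18 N with no further travel. The plate still stands seated in the slot at (365,255) in the wrist view, so I'm handing in.

```bash
python3 -c "
from bench import workorder;print(workorder.finish_job())"
```

```text
the job is handed in; nothing more can be done
None
```

I lifted the setting plate out of the stand, seated it fully in the slot and let go; the tensioner arm is pushed back to its stop and held there with about 18 N. I handed the job in at about 18 s, but it returned no verdict, and I judged the catch click from the arm's travel and force rather than a direct pawl reading.

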